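Flip the stock tags to match the vial bins

TASK

Each vial bin on the board has a hinged tag in front of it; make the tags tell the truth: a bin packed full of vials has its tag tipped over towards the bin, dot face up, and a bin that is not full has its tag tipped over towards the robot, bar face up. Push the wrong tags gently over with a shut fingertip until they drop against their stops, and leave the tags that are already right as they are. Do not grasp or lift anything, do not shift the bins or the other things standing about, and finish clear of everything.

Things in the scene. Friction and masses are not known exactly. Their poses are not given: they have to be found in the camera images.
- board: fixed thin grey board, 270 x 440 x 8 mm, lying on the bench, origin at the centre of its underside; its x axis points away from the robot, from the tags to the bins (turned up to 0.22 rad). On it four lanes side by side along its y axis, 100 mm apart, each one bin with its tag stand in front
- bin_full_1: loose blue open stock bin, 100 (x) x 84 (y) mm, back wall 60 mm, side walls 50 mm, front wall 40 mm tall, standing on the board; origin at the centre of its underside, 8 mm above the bench. FULL: nine white-capped vials (3 x 3) fill it to 63 mm above the board. Which lane it stands in varies. Not to be moved
- bin_full_2: loose blue open stock bin, 100 (x) x 84 (y) mm, back wall 60 mm, side walls 50 mm, front wall 40 mm tall, standing on the board; origin at the centre of its underside, 8 mm above the bench. FULL: nine white-capped vials (3 x 3) fill it to 63 mm above the board, just like bin_full_1. Which lane it stands in varies. Not to be moved
- bin_low: loose blue open stock bin, 100 (x) x 84 (y) mm, back wall 60 mm, side walls 50 mm, front wall 40 mm tall, standing on the board; origin at the centre of its underside, 8 mm above the bench. NOT full: only two white-capped vials in it. Which lane it stands in varies. Not to be moved
- bin_empty: loose blue open stock bin, 100 (x) x 84 (y) mm, back wall 60 mm, side walls 50 mm, front wall 40 mm tall, standing on the board; origin at the centre of its underside, 8 mm above the bench. NOT full: nothing in it. Which lane it stands in varies. Not to be moved
- tag_p_stand: fixed aluminium stand of a flip tag, 36 (x) x 58 (y) x 29 mm high; origin at the centre of its underside, 8 mm above the bench; x axis points to its bin, straight behind it (bin origin about 160 mm away, bin front wall about 110 mm). The hinge axis runs along y, 22 mm above the origin. Flap: white, 46 mm wide, 4 mm thick, reaching 55 mm from the hinge
- tag_p (a joint): hinge angle (rad) of the flap on tag_p_stand. 0 upright; + leans to its bin, round dot face up; - leans to the robot, bar face up. Stops at +/-0.75 (free edge 40 mm out from and 40 mm above the hinge). 30 g, swings freely, falls to the stop on the side it leans to. To flip: lower a fingertip beyond the overhanging edge, push level about 22 mm above the hinge until past upright
- tag_q_stand: fixed aluminium stand of a flip tag, 36 (x) x 58 (y) x 29 mm high; origin at the centre of its underside, 8 mm above the bench; x axis points to its bin, straight behind it (bin origin about 160 mm away, bin front wall about 110 mm). The hinge axis runs along y, 22 mm above the origin. Flap: white, 46 mm wide, 4 mm thick, reaching 55 mm from the hinge
- tag_q (a joint): hinge angle (rad) of the flap on tag_q_stand. 0 upright; + leans to its bin, round dot face up; - leans to the robot, bar face up. Stops at +/-0.75 (free edge 40 mm out from and 40 mm above the hinge). 30 g, swings freely, falls to the stop on the side it leans to. To flip: lower a fingertip beyond the overhanging edge, push level about 22 mm above the hinge until past upright
- tag_r_stand: fixed aluminium stand of a flip tag, 36 (x) x 58 (y) x 29 mm high; origin at the centre of its underside, 8 mm above the bench; x axis points to its bin, straight behind it (bin origin about 160 mm away, bin front wall about 110 mm). The hinge axis runs along y, 22 mm above the origin. Flap: white, 46 mm wide, 4 mm thick, reaching 55 mm from the hinge
- tag_r (a joint): hinge angle (rad) of the flap on tag_r_stand. 0 upright; + leans to its bin, round dot face up; - leans to the robot, bar face up. Stops at +/-0.75 (free edge 40 mm out from and 40 mm above the hinge). 30 g, swings freely, falls to the stop on the side it leans to. To flip: lower a fingertip beyond the overhanging edge, push level about 22 mm above the hinge until past upright
- tag_s_stand: fixed aluminium stand of a flip tag, 36 (x) x 58 (y) x 29 mm high; origin at the centre of its underside, 8 mm above the bench; x axis points to its bin, straight behind it (bin origin about 160 mm away, bin front wall about 110 mm). The hinge axis runs along y, 22 mm above the origin. Flap: white, 46 mm wide, 4 mm thick, reaching 55 mm from the hinge
- tag_s (a joint): hinge angle (rad) of the flap on tag_s_stand. 0 upright; + leans to its bin, round dot face up; - leans to the robot, bar face up. Stops at +/-0.75 (free edge 40 mm out from and 40 mm above the hinge). 30 g, swings freely, falls to the stop on the side it leans to. To flip: lower a fingertip beyond the overhanging edge, push level about 22 mm above the hinge until past upright
- steel_cup: bystander: small open steel cup, 32 mm across, 36 mm tall, loose, on the board in the gap between the two middle lanes, beside the tags; leave it alone
- small_vial: bystander: small closed amber vial, 24 mm across, 50 mm tall, loose, on the board in the gap between the two leftmost (+y) lanes, beside the tags; leave it alone
- petri_dish: bystander: clear flat round dish, 90 mm across, 16 mm tall, loose, on the bench; leave it alone
- wash_bottle: bystander: white bottle with a red cap, 66 mm across, 150 mm tall, loose, on the bench; leave it alone
- spirit_lamp: bystander: squat glass spirit lamp (unlit), 84 mm across, 66 mm tall, loose, on the bench; leave it alone
- reagent_jar: bystander: amber jar, 60 mm across, 85 mm tall, loose, on the bench; leave it alone

How it is judged:
At the end, for the whole second after the job is handed in: The tags of the two full bins lean towards their bins (joint above 0.6 rad), the tags of the low and the empty bin lean towards the robot (joint below -0.6 rad), and every bin is within 15 mm of where it stood (value of joint each of tag_p, tag_q above 0.6 rad and value of joint each of tag_r, tag_s below -0.6 rad and distance of each of bin_full_1, bin_full_2, bin_low, bin_empty from where it was at the start of the episode below 0.015 m); the robot touches nothing.
It fails at once if a bin is pushed or lifted by more than 15 mm (distance of any of bin_full_1, bin_full_2, bin_low, bin_empty from where it was at the start of the episode above 0.015 m).
It fails at once if a bystander is pushed, knocked over, lifted or carried (moved more than 20 mm or tipped) (distance of any of steel_cup, small_vial, petri_dish, wash_bottle, spirit_lamp, reagent_jar from where it was at the start of the episode above 0.02 m or angle between any of steel_cup, small_vial, petri_dish, wash_bottle, spirit_lamp, reagent_jar's own z axis and vertical above 0.5 rad).
It fails at once if a tag that was already right is flipped or swung away from its stop (past 0.4 rad) (value of joint tag_q below 0.4 rad or value of joint tag_s above -0.4 rad).
It fails at once if a tag or its stand is pressed or squeezed with more than 25 N (contact force between the fingers and tag_p_stand above 25 N or contact force between the fingers and tag_q_stand above 25 N or contact force between the fingers and tag_r_stand above 25 N or contact force between the fingers and tag_s_stand above 25 N).
It also fails if it takes over 40 s, if anything falls off the work surface, if the arm or the gripper's body presses on something with over 40 N, if the wrist force passes 120 N, or if a joint passes its speed limit or range.

ROBOT

A 6-joint arm with a two-finger parallel gripper is mounted at the origin on the work surface. World frame = base frame: x ahead of the robot, y to its left, z up, the work surface at z = 0. Lengths are in m, angles in rad, forces in N, time in s.
With the tool pointing down it reaches from about 0.4 to 0.925 m from the base axis. Payload 12.5 kg.
Tool frame: the origin (TCP) lies midway between the tips of the shut fingers; the grasp point (between the pads) lies 19 mm behind it; z points along the fingers, y is the direction in which the jaws open and shut (so a half turn about z gives the same grasp; the last joint's range is limited). The gripper opens to 95 mm and grips with 3 to 60 N. Pads are 20 mm wide; open, the fingers measure 119 mm over their backs; the gripper's body (75 mm by 180 mm) begins 59 mm behind the grasp point.
Start: joints at [1.027, 0.491, 1.559, -0, 1.092, -0.106], TCP at [0.265, 0.566, 0.215] pointing down, gripper open.
Joint ranges: [-3.1, 3.1], [-0.84, 2.19], [0.05, 2.79], [-1.13, 4.28], [0.06, 2.93], [-2.69, 2.69]. Speed limits (rad/s): [2.22, 2.22, 2.79, 3.14, 3.14, 3.14].

INTERFACE

Orientations are given as a unit quaternion [x, y, z, w].
In Python, from station import r, camera, camera_model, workorder gives the robot as it stands.
- The arm moves only by the shell command python3 -m handwheel 'ROWS' [FORCE]. ROWS is a JSON object of lists of equal length, an entry for each row: "translation": the shift along the tool's x, y, z in units of 40 mm (1.0 is 40 mm), a list of three; "twist": the turn about the tool's z in units of 6 degrees (1.0 is 6 degrees); "gripper": the gripper command: -1 is shut, 1 is fully open, values between are in proportion. A call has 1 to 10 rows; each row shifts and turns the pose as measured when the row begins, along the tool's axes as they then stand; what a row does not reach is not made up. A row lasts 1/10 s, in which the tool goes at most 50 mm and 8.59 degrees, less where a joint would pass 70% of its speed; a pose out of reach is approached as far as the arm can. A call is refused whole if a number of a shift passes 1 or a number of a turn 1, either way. A call with a gripper value outside its range is refused whole. The fingers move at their own pace and stop on an object; FORCE is the grip in N (left out, the last holds). Time passes only in rows, so rows that do not move let the fingers close. It gives the time, the measured TCP pose, the force and the opening at its end, in the units of the state.
- r.get_state(): the state, without advancing time (a new reading comes with each control period).
- camera(name): name is "scene" or "top" or "wrist"; returns (picture, depth): 420x560x3 uint8, red, green, blue; 420x560 float32, m along the optical axis (not along the pixel's ray), 0 where there is no reading.
- camera_model(name): a dict with "vfov" (degrees; the focal length in pixels is half the picture's height over the tangent of half this angle, whatever the lens; pixels are square), "cx", "cy" (the principal point, pixels), "position" and "orientation" of the camera in the world; the wrist camera has in their place "tool_from_camera" (4x4, takes a point from camera to tool coordinates, whose origin is the TCP and whose axes are the flange's). Camera axes: x right, y up, looking along -z (the intrinsics and any distortion apply to the point x, -y, -z); pixel columns grow to the right and rows downward; lengths in m; the calibration is good to about 2 mm. A picture is of the moment at which its call begins: read the wrist's pose just before it. camera_model takes no time and is no camera call.
- workorder.job_done(): hands the job in, once; it reports no verdict.
The state is a dict: "time_s": time; "q": joint angles; "qvel": joint speeds; "joint_efforts": joint torques, N m; "ee_pos": TCP position; "ee_rot": TCP orientation; "ft_force": force on the tool from outside, world axes, zero at the start; "wrist_torque": the same for the moment, N m; "gripper_width": finger opening in m.
Only numpy, scipy, OpenCV 4.12 (cv2) and the standard library are available. Lean on these libraries where they do the work, as an engineer would, in place of code of your own. Each camera call takes 0.05 s, during which the arm holds its last target.

## Working session

There is one attempt and no reset: what is moved stays moved. The work goes in short steps, Python scripts to look and compute and a shell command to move; the robot and the scene stay as the last step left them, time stands still between calls to the robot, and variables do not carry over. Pictures are saved under pics/ and viewed, and the job is handed in when it is done.

```bash
ls; mkdir -p pics; python3 - <<'E'
from station import r,camera,camera_model
import cv2,json
print(r.get_state())
for n in("scene","top"):
    p,d=camera(n); cv2.imwrite(f"pics/{n}0.png",p[:,:,::-1]); 
    import numpy as np; np.save(f"pics/{n}0.npy",d)
    print(n,camera_model(n))
print(camera_model("wrist"))
E
```

```text
pics
{'time_s': 0.0, 'q': array([ 1.02742693e+00,  4.91571208e-01,  1.55942792e+00, -1.83388103e-05,
        1.09167034e+00, -1.05584897e-01]), 'qvel': array([ 0.00015986, -0.00126296,  0.00117091,  0.00050877, -0.00056971,
       -0.00026393]), 'joint_efforts': array([-6.05736773e-05, -6.12658811e+01, -2.58181626e+01,  6.93409634e-02,
        4.82988730e-02, -6.07353945e-05]), 'ee_pos': array([0.26481633, 0.56587576, 0.21406192]), 'ee_rot': array([ 2.17144277e-01,  9.76139372e-01, -5.12905821e-04, -1.63941405e-04]), 'ft_force': array([-0.14066749,  1.2084293 ,  0.20931547]), 'wrist_torque': array([-0.0250575 ,  0.01891066,  0.02603505]), 'gripper_width': 0.09534503533617562}
scene {'vfov': 46.579199664060354, 'cx': 281.9896909241986, 'cy': 208.82534049715431, 'position': array([1.06204804, 0.44483115, 1.00413062]), 'orientation': array([0.1208583 , 0.27180544, 0.8816088 , 0.36644371])}
top {'vfov': 46.57352844884206, 'cx': 269.299032664339, 'cy': 200.92988244326753, 'position': array([ 0.42099283, -0.00482368,  1.25123864]), 'orientation': array([-0.05704708,  0.04870586,  0.7081967 , -0.70201909])}
{'vfov': 60.482918948082656, 'cx': 281.1810645678164, 'cy': 219.24004259323644, 'tool_from_camera': array([[-9.00301929e-04,  9.57903046e-01,  2.87090482e-01,
         8.16239802e-02],
       [ 9.99999536e-01,  9.60499410e-04, -6.88417075e-05,
        -1.13390359e-04],
       [-3.41693919e-04,  2.87090287e-01, -9.57903466e-01,
        -1.71057237e-01],
       [ 0.00000000e+00,  0.00000000e+00,  0.00000000e+00,
         1.00000000e+00]])}
```

View pics/scene0.png

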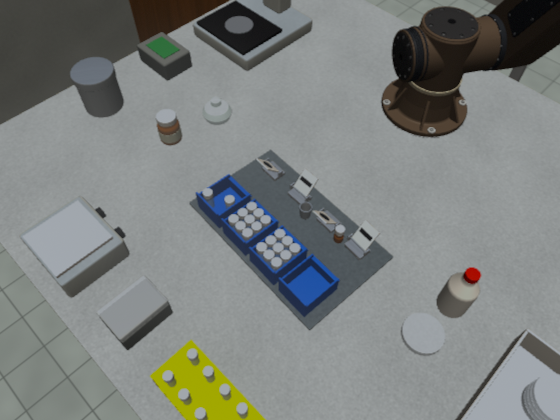

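View pics/top0.png

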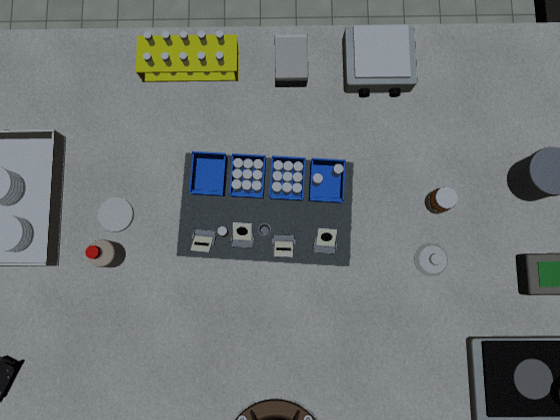

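```bash
cat > h.py <<'E'
import numpy as np
from scipy.spatial.transform import Rotation as R
from station import camera_model
def back(n,uv,depth=None,z=None,pose=None):
    m=camera_model(n); f=210/np.tan(np.radians(m["vfov"]/2))
    if n=="wrist":
        T=np.eye(4);T[:3,:3]=R.from_quat(pose[1]).as_matrix();T[:3,3]=pose[0]
        C=T@m["tool_from_camera"];Rm,p=C[:3,:3],C[:3,3]
    else: Rm,p=R.from_quat(m["orientation"]).as_matrix(),m["position"]
    uv=np.atleast_2d(uv)
    d=np.c_[(uv[:,0]-m["cx"])/f,-(uv[:,1]-m["cy"])/f,-np.ones(len(uv))]@Rm.T
    s=(z-p[2])/d[:,2] if depth is None else depth
    return p+d*np.reshape(s,(-1,1))
E
python3 - <<'E'
import cv2
a=cv2.imread("pics/top0.png")[140:275,170:365];cv2.imwrite("pics/t1.png",cv2.resize(a,None,fx=4,fy=4,interpolation=2))
a=cv2.imread("pics/scene0.png")[145:270,240:400];cv2.imwrite("pics/s1.png",cv2.resize(a,None,fx=4,fy=4,interpolation=2))
E
```

```text
(no output)
```

View pics/t1.png

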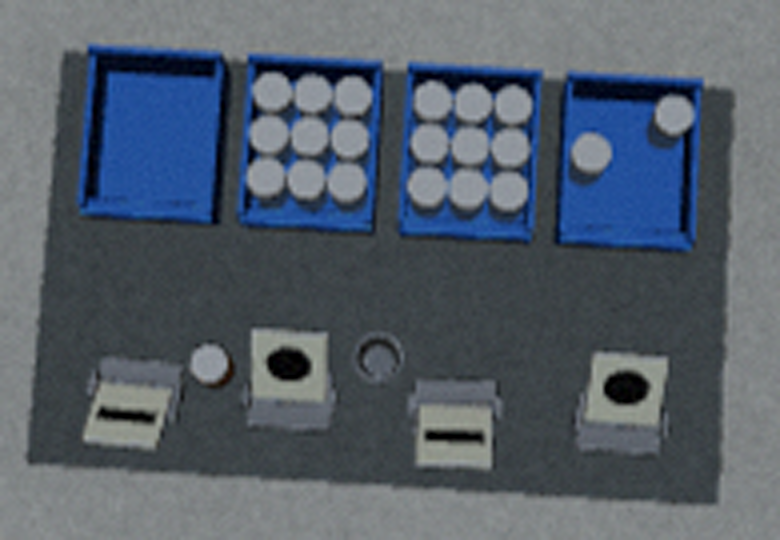

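View pics/s1.png

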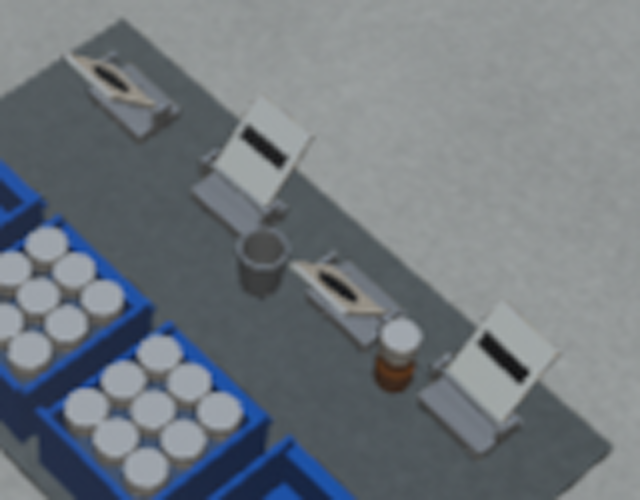

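```bash
python3 - <<'E'
from h import *
np.set_printoptions(precision=4,suppress=True)
d=np.load("pics/top0.npy"); ds=np.load("pics/scene0.npy")
L=[("board4",[(65,52),(733,88),(718,503),(28,462)],.008),("t3 edge",[(415,466),(492,469)],.070),("t3 stand far",[(416,381),(498,383)],.03),
("t4 edge",[(594,352),(668,357)],.070),("t4 stand near",[(577,448),(660,453)],.03),("t3 mid",[(453,436)],.05),("t4 mid",[(627,387)],.05),
("vial",[(210,362)],.058),("cup",[(379,356)],.044),("t2 edge",[(251,328),(328,333)],.07),("t2 mid",[(289,364)],.05),
("bin3front",[(402,238),(530,242)],.048),("bin4front",[(558,242),(693,248)],.048),("t1 edge",[(83,438),(156,448)],.07)]
for n,uv,z in L:
    uv=np.array(uv)/4+[170-.375,140-.375]
    print(n,back("top",uv,z=z).tolist())
    ij=np.round(uv).astype(int); print("   depth pts",back("top",uv,depth=d[ij[:,1],ij[:,0]])[:,2])
L=[("t3 edge",[(264,95),(312,137)],.07),("t4 edge",[(68,55),(153,107)],.07),("t3 mid",[(264,147)],.05),("t4 mid",[(112,79)],.05),("cup",[(263,243)],.044)]
for n,uv,z in L:
    uv=np.array(uv)/4+[240-.375,145-.375]
    ij=np.round(uv).astype(int);print("scene",n,back("scene",uv,z=z).tolist(),back("scene",uv,depth=ds[ij[:,1],ij[:,0]])[:,2])
E
```

```text
board4 [[0.7387720626075179, 0.2268687956750597, 0.008000000000000007], [0.709931744433074, -0.20922244075077037, 0.008000000000000007], [0.4422868684251926, -0.1908644142457141, 0.008000000000000007], [0.4716259918683994, 0.24568387487338195, 0.008000000000000007]]
   depth pts [0.0087 0.008  0.0108 1.2512]
t3 edge [[0.46476487859021426, -0.0003110011991748511, 0.07000000000000006], [0.46258719761119693, -0.04659717242202892, 0.07000000000000006]]
   depth pts [0.0106 0.006 ]
t3 stand far [[0.5191668630338475, -0.0012647151885164442, 0.030000000000000027], [0.5174613277403288, -0.05256449867831305, 0.030000000000000027]]
   depth pts [0.0167 0.0068]
t4 edge [[0.5325963685353812, -0.10946677073051965, 0.07000000000000006], [0.5291548657652856, -0.15417592793689458, 0.07000000000000006]]
   depth pts [0.0703 0.0061]
t4 stand near [[0.47655045228106585, -0.10108012053734108, 0.030000000000000027], [0.4730218745632284, -0.15256920810022945, 0.030000000000000027]]
   depth pts [0.0049 0.008 ]
t3 mid [[0.4836050845516763, -0.023702175258438256, 0.050000000000000044]]
   depth pts [0.0583]
[... 925 characters left out ...]
 0.07000000000000006], [0.47686395306310353, 0.1559167392888633, 0.07000000000000006]]
   depth pts [0.0076 0.0059]
scene t3 edge [[0.4662872091412549, -0.04265540597883294, 0.06999999999999995], [0.4696048280001508, 0.00038751812425624754, 0.07000000000000006]] [-0.0033 -0.0016]
scene t4 edge [[0.5299036518251279, -0.1510884485103144, 0.06999999999999995], [0.521700198611514, -0.08419415201462438, 0.07000000000000006]] [0.067 0.034]
scene t3 mid [[0.4838509864839542, -0.024785631948789466, 0.050000000000000044]] [0.0564]
scene t4 mid [[0.5124578122849307, -0.12986680347546137, 0.050000000000000044]] [0.0488]
scene cup [[0.5340035516973443, 0.02165720770206364, 0.04400000000000004]] [0.0288]
```

```bash
python3 -m handwheel '{"translation":[[0,0,0],[0,0,0],[0,0,0],[0,0,0],[0,0,0]],"twist":[-1,-1,-1,-0.55,0],"gripper":[-1,-1,-1,-1,-1]}'
```

```text
time_s: 0.6
ee_pos: [0.2644, 0.5652, 0.2122]
ee_rot: [0.026, 1.0, -0.002, -0.001]
ft_force: [-0.1, 0.2, 0.4]
gripper_width: 0.0608
```

```bash
python3 -m handwheel '{"translation":[[-0.45,-0.95,0],[-0.45,-0.95,0],[-0.45,-0.95,0],[-0.45,-0.95,0],[-0.45,-0.95,0],[-0.45,-0.95,0],[-0.45,-0.95,0],[-0.45,-0.95,0],[-0.45,-0.95,0],[-0.45,-0.95,0]],"twist":[0,0,0,0,0,0,0,0,0,0],"gripper":[-1,-1,-1,-1,-1,-1,-1,-1,-1,-1]}'
```

```text
time_s: 1.6
ee_pos: [0.4238, 0.1644, 0.2117]
ee_rot: [0.033, 0.999, -0.002, -0.001]
ft_force: [0.7, 1.3, 0.1]
gripper_width: 0.0005
```

```bash
python3 -m handwheel '{"translation":[[-0.15,-0.9,0],[-0.15,-0.9,0],[-0.15,-0.9,0],[-0.15,-0.9,0],[-0.15,-0.9,0],[-0.15,-0.9,0],[0,0,0],[0,0,0]],"twist":[0,0,0,0,0,0,0,0],"gripper":[-1,-1,-1,-1,-1,-1,-1,-1]}'
python3 - <<'E'
from station import r,camera
import cv2,numpy as np
s=r.get_state();p,d=camera("wrist");cv2.imwrite("pics/w1.png",p[:,:,::-1]);np.savez("pics/w1.npz",d=d,p=s["ee_pos"],q=s["ee_rot"]);print(s["ee_pos"],s["ee_rot"])
E
```

```text
time_s: 2.4
ee_pos: [0.4452, -0.0672, 0.2125]
ee_rot: [0.044, 0.999, -0.002, -0.001]
ft_force: [-0.4, 0.4, -0.5]
gripper_width: 0.0004
[ 0.4452066  -0.06719725  0.21250819] [ 4.42136528e-02  9.99018706e-01 -2.43725079e-03 -9.15192874e-04]
```

View pics/w1.png

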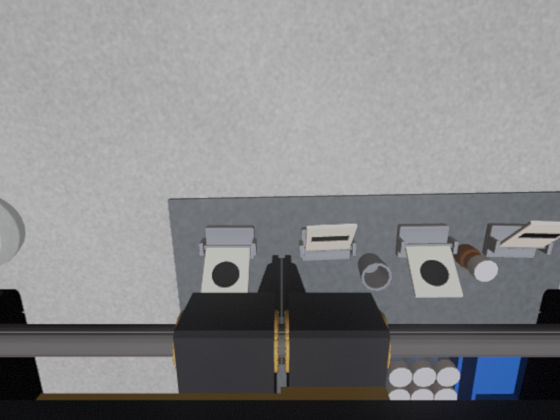

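```bash
python3 - <<'E'
from h import *
np.set_printoptions(precision=4,suppress=True)
w=np.load("pics/w1.npz");pose=(w["p"],w["q"])
for n,uv,z in [("t3 edge",[(306,226),(354,223)],.07),("t4dot",[(226,274)],.05),("t3 dot",[(329,239)],.05),("cup",[(375,274)],.044),("t4 stand near",[(207,228),(253,228)],.03),("t3 stand far",[(302,258),(351,258)],.03)]:
    uv=np.array(uv);print(n,back("wrist",uv,z=z,pose=pose).tolist(),back("wrist",uv,depth=w["d"][uv[:,1],uv[:,0]],pose=pose)[:,2])
E
```

```text
t3 edge [[0.4656549800962619, -0.04693437915770576, 0.07], [0.4666370581425042, -0.0031983427214863427, 0.07]] [0.0103 0.0091]
t4dot [[0.5159225745295961, -0.13042387583024329, 0.04999999999999999]] [0.0543]
t3 dot [[0.48747857108895953, -0.024581157263560416, 0.04999999999999999]] [0.055]
cup [[0.5320532270233957, 0.021227768277559816, 0.043999999999999984]] [0.0193]
t4 stand near [[0.47176649720061886, -0.14735058656920055, 0.02999999999999997], [0.4759449961267651, -0.09999885401441871, 0.02999999999999997]] [0.0194 0.0181]
t3 stand far [[0.5136792837623252, -0.0520452428504434, 0.02999999999999997], [0.5182138617698959, -0.0004302212969107197, 0.02999999999999997]] [0.0078 0.0089]
```

```bash
python3 -m handwheel '{"translation":[[-0.8,-0.4,0],[-0.8,-0.4,0],[-0.8,-0.4,0],[-0.6,-0.2,0],[0,0,0],[0,0,0]],"twist":[0,0,0,0,0,0],"gripper":[-1,-1,-1,-1,-1,-1]}'
```

```text
time_s: 3.05
ee_pos: [0.5633, -0.1275, 0.2121]
ee_rot: [0.042, 0.999, -0.002, -0.002]
ft_force: [0.3, -0.2, 0.4]
gripper_width: 0.0005
```

```bash
python3 -m handwheel '{"translation":[[0,-0.15,0.9],[0,0,0.9],[0,0,0.8],[0,0,0.5],[0,0,0],[0,0,0]],"twist":[0,0,0,0,0,0],"gripper":[-1,-1,-1,-1,-1,-1]}'
```

```text
time_s: 3.65
ee_pos: [0.559, -0.1272, 0.0874]
ee_rot: [0.039, 0.999, -0.002, -0.001]
ft_force: [0.0, -0.9, -0.0]
gripper_width: 0.0008
```

```bash
python3 -m handwheel '{"translation":[[0,-0.1,0.6],[0,0,0.3],[0,0,0],[0,0,0]],"twist":[0,0,0,0],"gripper":[-1,-1,-1,-1]}'
```

```text
time_s: 4.05
ee_pos: [0.5602, -0.1305, 0.0559]
ee_rot: [0.039, 0.999, -0.003, 0.002]
ft_force: [-0.0, -0.2, 0.2]
gripper_width: 0.0006
```

```bash
python3 -m handwheel '{"translation":[[0.3,0,0.08],[0.3,0,0],[0.25,0,0],[0.2,0,0],[0.2,0,0],[0.2,0,0],[0.2,0,0]],"twist":[0,0,0,0,0,0,0],"gripper":[-1,-1,-1,-1,-1,-1,-1]}'
```

```text
time_s: 4.75
ee_pos: [0.4927, -0.1253, 0.0565]
ee_rot: [0.039, 0.999, -0.004, 0.006]
ft_force: [-1.0, -0.0, 1.0]
gripper_width: 0.0004
```

```bash
python3 -m handwheel '{"translation":[[0.15,0,0],[0.1,0,0],[-0.2,0,0],[-0.3,0,0],[-0.3,0,0],[0,0,0],[0,0,0]],"twist":[0,0,0,0,0,0,0],"gripper":[-1,-1,-1,-1,-1,-1,-1]}'
python3 - <<'E'
from station import r,camera
import cv2
a=camera("scene")[0][145:270,240:400,::-1];cv2.imwrite("pics/s2.png",cv2.resize(a,None,fx=4,fy=4,interpolation=2))
E
```

```text
time_s: 5.45
ee_pos: [0.5175, -0.1277, 0.0571]
ee_rot: [0.039, 0.999, -0.004, 0.007]
ft_force: [-0.1, 0.6, 0.7]
gripper_width: 0.0004
```

View pics/s2.png

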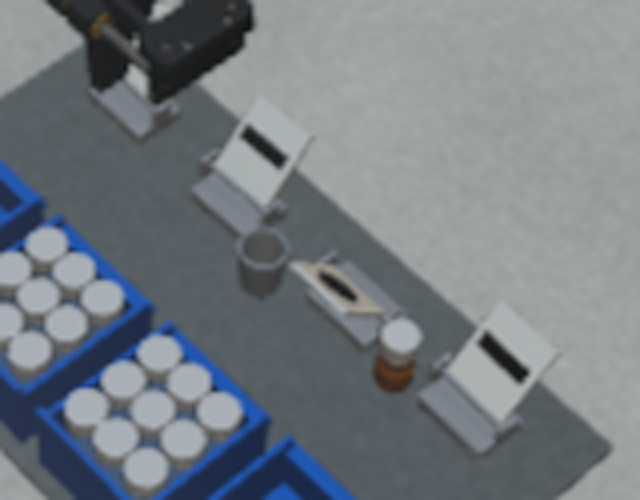

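The scene crop shows the tag at (130,80) now standing away from the bin behind the finger. I'm rising clear and heading to the robot side of tag 3.

```bash
python3 -m handwheel '{"translation":[[0,0,-0.9],[0,0,-0.9],[0,0,-0.8],[0.6,0.7,-0.2],[0.8,0.8,0],[0.8,0.8,0],[0.2,0.4,0],[0,0,0],[0,0,0]],"twist":[0,0,0,0,0,0,0,0,0],"gripper":[-1,-1,-1,-1,-1,-1,-1,-1,-1]}'
python3 - <<'E'
from station import r,camera
import cv2
a=camera("scene")[0][145:270,240:400,::-1];cv2.imwrite("pics/s3.png",cv2.resize(a,None,fx=4,fy=4,interpolation=2))
E
```

```text
time_s: 6.4
ee_pos: [0.4223, -0.0083, 0.1705]
ee_rot: [0.039, 0.999, -0.004, 0.005]
ft_force: [-0.0, -0.4, 0.0]
gripper_width: 0.0006
```

View pics/s3.png

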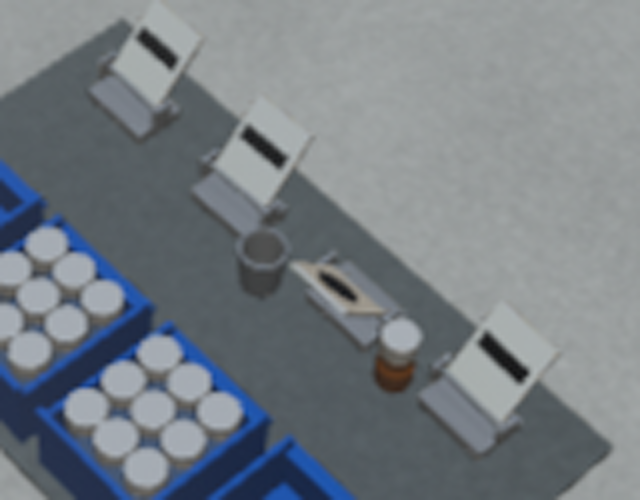

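The crop shows tag 4 (at about (155,50)) bar face up, at the same slope as its neighbour. Next is tag 3.

```bash
python3 -m handwheel '{"translation":[[-0.2,-0.4,0],[0,0,0.3],[0,0,0.6],[0,0,0.6],[0,0,0.5],[0,0,0],[0,0,0]],"twist":[0,0,0,0,0,0,0],"gripper":[-1,-1,-1,-1,-1,-1,-1]}'
```

```text
time_s: 7.15
ee_pos: [0.4351, -0.0332, 0.0874]
ee_rot: [0.043, 0.999, -0.004, 0.006]
ft_force: [-0.3, -0.3, 0.7]
gripper_width: 0.0002
```

```bash
python3 -m handwheel '{"translation":[[0,0.35,0.5],[0,0,0.35],[0,0,0.05],[0,0,0]],"twist":[0,0,0,0],"gripper":[-1,-1,-1,-1]}'
```

```text
time_s: 7.55
ee_pos: [0.4398, -0.0211, 0.0537]
ee_rot: [0.044, 0.999, -0.005, 0.009]
ft_force: [-0.2, -0.3, 0.2]
gripper_width: 0.0007
```

```bash
python3 -m handwheel '{"translation":[[-0.25,0,0],[-0.25,0,0],[-0.25,0,0],[-0.2,0,0],[-0.2,0,0],[-0.2,0,0],[-0.2,0,0],[-0.2,0,0]],"twist":[0,0,0,0,0,0,0,0],"gripper":[-1,-1,-1,-1,-1,-1,-1,-1]}'
```

```text
time_s: 8.35
ee_pos: [0.517, -0.0286, 0.0584]
ee_rot: [0.044, 0.999, -0.005, 0.011]
ft_force: [-2.2, -0.8, 1.2]
gripper_width: 0.0005
```

Past upright. Next I back off, rise and retreat towards the robot's left, clear of everything.

```bash
python3 -m handwheel '{"translation":[[0.25,0,0],[0.4,0,0],[0.4,0,-0.2],[0.2,0,-0.6],[0,0,-0.9],[0,0,-0.9],[0,0,-0.9],[0,0,-0.6],[0,0,0],[0,0,0]],"twist":[0,0,0,0,0,0,0,0,0,0],"gripper":[-1,-1,-1,-1,-1,-1,-1,-1,-1,-1]}'
python3 - <<'E'
from station import r,camera
import cv2,numpy as np
s,sd=camera("scene");t,td=camera("top")
a=cv2.resize(s[145:270,200:400,::-1],None,fx=4,fy=4,interpolation=2)
cv2.imwrite("pics/s4.png",a);cv2.imwrite("pics/t4.png",cv2.resize(t[140:275,80:365,::-1],(790,374),interpolation=2))
cv2.imwrite("pics/t4f.png",t[:,:,::-1])
cv2.imwrite("pics/s4f.png",s[:,:,::-1])
E
```

```text
time_s: 9.35
ee_pos: [0.4538, -0.0209, 0.2244]
ee_rot: [0.044, 0.999, -0.005, 0.008]
ft_force: [-0.4, 0.2, 0.3]
gripper_width: 0.0003
```

View pics/s4.png

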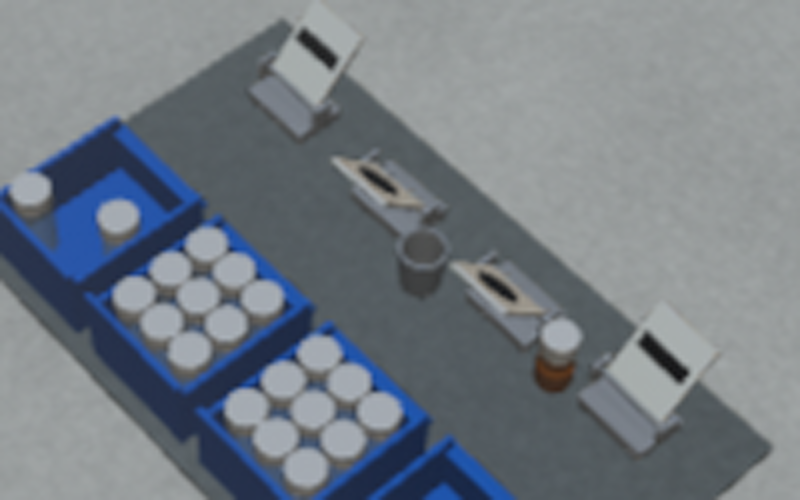

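View pics/s4f.png

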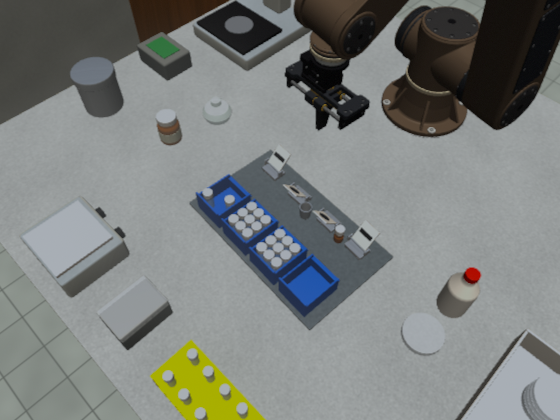

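View pics/t4f.png

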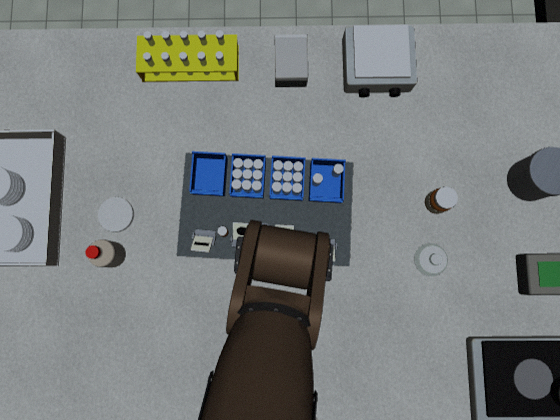

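The two full bins show dot face up, leaning to the bins (tags at about (378,180) and (497,288)). The low and empty bins show bar face up, at (317,48) and (663,357). Bins and bystanders sit where they were, and the arm is clear, 15 cm above the tags. Handing in.

```bash
python3 -c "
from station import workorder,r
print(r.get_state()['ft_force']);print(workorder.job_done())"
```

```text
[-0.83476833 -0.01162052 -0.16279953]
the job is handed in; nothing more can be done
None
```

I flipped the two wrong tags with the shut fingertip and left the other two alone. The low bin's tag, in the rightmost lane, went over towards the robot. The full bin's tag, third lane from the left, went over towards its bin. The job is handed in at about 9.5 s.

**Tags:** the last scene picture shows both full bins with the dot face up and leaning to the bin, and the low and empty bins with the bar face up and leaning to the robot. I judged the lean by eye against the neighbouring tags; I did not measure the hinge angles.

**Bins and bystanders:** these look unmoved compared with the first pictures. The last top view was partly hidden by the arm, so over the tags and the steel cup this rests on the scene view.

**Forces and clearance:** the wrist readings at the end of each move stayed under about 3 N. The arm finished with the fingertip about 0.22 m up, touching nothing. No check failed or disagreed.

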